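Open the safety-capped solvent can

ROBOT

A 7-joint arm with a two-finger parallel gripper is mounted at the origin on the work surface. World frame = base frame: x ahead of the robot, y to its left, z up, the work surface at z = 0. Lengths are in m, angles in rad, forces in N, time in s.
With the tool pointing down it reaches from about 0.4 to 0.85 m from the base axis. Payload 10.4 kg.
Tool frame: the origin (TCP) lies at the very end of the fingers, on their centre line; the grasp point (between the pads) lies 19 mm behind it; z points along the fingers, y is the line along which they close (so a half turn about z gives the same grasp; the last joint's range is limited). The gripper opens to 87 mm and grips with 3 to 60 N. Pads are 19 mm wide; open, the fingers measure 117 mm over their backs; the gripper's body (75 mm by 190 mm) begins 51 mm behind the grasp point.
Start: joints at [-1.276, 0.332, -0.065, 1.46, 0.022, 1.35, -0.088], TCP at [0.195, 0.594, 0.223] pointing down, gripper open.
Joint ranges: [-2.6, 2.6], [-0.5, 2.12], [-1.47, 1.34], [0.16, 2.42], [-1.27, 4.41], [0.06, 2.06], [-2.6, 2.6]. Speed limits (rad/s): [2.22, 2.22, 2.79, 2.79, 3.14, 3.14, 3.14].

INTERFACE

Orientations are given as a unit quaternion [x, y, z, w].
In Python, from bench import r gives the robot as it stands.
- The arm moves only by the shell command python3 -m jog [FORCE], which reads ROWS from standard input. ROWS is a JSON list of rows, 1 to 12 of them, each written [[dx, dy, dz], turn, opening]: dx, dy, dz in shares of 0.5 m (1.0 is 0.5 m), then a turn about the tool's z in parts of the range, where 1.0 means 90 degrees, then the finger opening in m; each row is the pose to reach, as a shift and turn from the pose commanded when the command began, along the tool's axes at that moment; what a row does not reach only later rows make up. A row lasts 1/10 s, in which the tool goes at most 0.05 m and 0.15 rad, less where a joint would pass 70% of its speed; a pose out of reach is approached as far as the arm can. The fingers move at their own pace and stop on an object; FORCE is the grip in N (left out, the last holds). Time passes only in rows, so rows that do not move let the fingers close. It prints the time, the measured TCP pose, the force, the opening and the grip force at its end. Input that does not fit is refused with a message, and nothing moves.
- r.read_state(): the state, without advancing time (a new reading comes with each control period).
- r.camera(name): name is "scene" or "top" or "wrist"; returns a dict with "img" (420x560x3 uint8, red, green, blue), "fx", "fy", "cx", "cy" (pixels), "pose" (4x4, takes a point from camera to world coordinates). Camera axes: x right, y down, z forward; pixel columns grow to the right and rows downward; lengths in m; the calibration is good to about 2 mm. A picture is of the moment at which its call begins. There is no depth.
- r.close_job(): hands the job in; it is judged then, once.
Trained networks look in the newest picture that a camera, given by its name, has taken for a name from the list of things; names that differ only in an ending like _2 or _b are one class to them, and where a whole thing is asked for, a point or a joint stands for the part that bears it (a point fixed in the world has none). Each returns a list of dicts, best first, with "p" (0 to 1); they miss things now and then, are a little off and sometimes report something else, mostly with a low value. They report only what shows in the picture. A call takes as long as a camera call. They do not tell look-alikes from the thing itself.
- r.recognise(camera, label): "position" ([column, row] as shares, 0 to 1, of the picture: columns of its width, rows of its height, amid what is visible of it).
- r.regions_of(camera, label): "pixels" (420x560 bool, what is visible of it) and "position" ([column, row] as shares, 0 to 1, of the picture: columns of its width, rows of its height, amid what is visible of it).
The state is a dict: "time": time; "joint_positions": joint angles; "joint_vel": joint speeds; "joint_torque": joint torques, N m; "ee_pos": TCP position; "eef_rot": TCP orientation; "ft_force": force on the tool from outside, world axes, zero at the start; "torque": the same for the moment, N m; "width": finger opening in m; "grip_force": force on a finger pad.
Only numpy, scipy, OpenCV 4.12 (cv2) and the standard library are available. Lean on these libraries where they do the work, as an engineer would, in place of code of your own. Each camera call takes 0.05 s, during which the arm holds its last target. There are 200 camera calls.

TASK

Open the round brush-cleaner can: press its sprung safety cap down until it bottoms, keep it down while you twist it anticlockwise past its catches until you feel it come up against its stop, and lift it off, never forcing it. Keep hold of the cap so that it does not fly off, set it down right way up in the steel drip tray without dropping it, let go, and leave the other things on the counter where they are.

Things in the scene. Friction and masses are not known exactly. Their poses are not given: they have to be found in the camera images.
- can: round tinplate can, 136 mm across, with a paper band, in a dark clip ring screwed to the counter (150 mm across, 170 mm over its three feet): it cannot move. Conical shoulder up to 172 mm, neck (33 mm outside) in its middle, standing upright. Origin: centre of its underside, on the counter; z up along the neck's axis.
- neck (a point): centre of the neck's rim, 198 mm above the can's origin. Held down, the cap turns anticlockwise (from above) with under 0.2 N m. How far is unknown: after 40 to 69 degrees its lugs meet end walls, felt as a hard stop, and there it lifts straight off. It lifts only at the wall or up to 7 degrees short of it; further back the ledges hold it down, and if not deep enough the teeth stop it.
- cap: black ribbed push-and-turn cap on the can's neck, 50 mm across, 36 mm high, 60 to 100 g. Origin: centre of its open underside, 184 mm above the counter at the start; z up. Grip the sides of its upper 25 mm. Three lugs inside its lower edge hook behind teeth under the neck's ledges; a sprung disc inside pushes the cap up against them. The cap slides 0.8 mm loose round the ledges.
- cap_top (a point): centre of the cap's top, 36 mm above its origin. Pressing takes 5 N at first, then 1.1 N more per mm, and up to 4 N more if it rubs sideways on the neck. The catch's depth varies from can to can, unseen: the lugs clear the teeth somewhere from 3 to 7 mm down, and 1.5 mm lower the cap bottoms hard (at 4.5 to 8.5 mm). More than 60 N between cap and can, by pressing, twisting or pulling, spoils them.
- tray: open steel drip tray, 140 mm (its x) by 120 mm (its y), fixed to the counter, rim 16 mm high, walls 3 mm thick. Origin: centre of its underside, on the counter.
- tray_in (a point): centre of the tray's inner floor, 3 mm above the counter
- paint_tin: paint tin with a flat lid and a wire handle, 136 mm across, 150 mm high, 3 kg; leave alone. Origin: centre of its underside
- tractor: red toy tractor, 110 mm long, 65 mm high; leave alone. Origin: under its middle, on the counter
- wax_jar: glass jar with a plain black lid, 72 mm across, 75 mm high; leave alone. Origin: centre of its underside
- oil_bottle: glass oil bottle with a conical steel spout, 80 mm across, 200 mm high; leave alone. Origin: centre of its underside
- loco_box: cardboard box of a model locomotive, 50 by 190 by 55 mm; leave alone. Origin: centre of its underside
- brush: flat paint brush lying on the counter, 190 mm long, 15 mm high; leave alone. Origin: under its ferrule
- brush_mug: white mug with three brushes, 76 mm across, 175 mm high over the brushes; leave alone. Origin: centre of its underside
There are look-alikes about, which are no part of the job. Of the things that look like the cap, the largest one is meant.

How it is judged:
On the way:
1. the cap is off the neck and lifted clear, held in the fingers (z of cap in the frame of can above 0.21 m and contact force between the fingers and cap above 1 N), for 0.1 s.
At the end, for the whole second after the job is handed in: the cap stands right way up (within 0.1 rad) and still on the floor of the drip tray, wholly inside its rim, let go (x of cap in the frame of tray between -0.046 and 0.046 m and y of cap in the frame of tray between -0.036 and 0.036 m and z of cap in the frame of tray below 0.008 m and angle between cap's own z axis and vertical below 0.1 rad and linear speed of cap below 0.02 m/s and contact force between the fingers and cap below 0.1 N); the robot touches nothing.
It fails at once if the cap and neck are forced: more than 60 N between cap and can (contact force between cap and can above 60 N).
It fails at once if the cap flies off or is dropped: it moves faster than 0.5 m/s while not held (contact force between the fingers and cap below 0.1 N and linear speed of cap above 0.5 m/s).
It fails at once if something else on the counter is pushed more than 20 mm (distance of any of paint_tin, tractor, wax_jar, oil_bottle, loco_box, brush, brush_mug from where it was at the start of the episode above 0.02 m).
It also fails if it takes over 72 s, if anything falls off the work surface, if the arm or the gripper's body presses on something with over 40 N, if the wrist force passes 120 N, or if a joint passes its speed limit or range.

## Working session

There is one attempt and no reset: what is moved stays moved. The work goes in short steps, Python scripts to look and compute and a shell command to move; the robot and the scene stay as the last step left them, time stands still between calls to the robot, and variables do not carry over. Pictures are saved under pics/ and viewed, at most 10 in all, crops included, and the job is handed in when it is done.

```bash
mkdir -p pics; ls; cat > h.py <<'E'
from bench import r
import numpy as np, cv2
def cam(n):
    c=r.camera(n); return c
def ray(c,u,v):
    d=np.array([(u-c['cx'])/c['fx'],(v-c['cy'])/c['fy'],1]); P=np.array(c['pose'])
    d=P[:3,:3]@d; return P[:3,3],d/np.linalg.norm(d)
def atz(c,u,v,z):
    o,d=ray(c,u,v); return o+d*(z-o[2])/d[2]
def tri(rays):
    A=0;b=0
    for o,d in rays:
        M=np.eye(3)-np.outer(d,d); A=A+M; b=b+M@o
    x=np.linalg.solve(A,b); return x,[np.linalg.norm((np.eye(3)-np.outer(d,d))@(x-o)) for o,d in rays]
def proj(c,p):
    P=np.array(c['pose']); q=P[:3,:3].T@(np.array(p)-P[:3,3]); return np.array([c['fx']*q[0]/q[2]+c['cx'],c['fy']*q[1]/q[2]+c['cy']])
E
python3 - <<'E'
from h import *
ims=[]
for n in ["scene","top"]:
    c=cam(n); cv2.imwrite(f'pics/{n}0.png',c['img'][:,:,::-1])
    print(n,np.round(c['pose'],3).tolist(),c['fx'])
    for l in ["cap","can","tray","wax_jar","oil_bottle","brush_mug"]:
        print(l,[(round(d['p'],2),np.round(np.array(d['position'])*[560,420],1).tolist(),int(d['pixels'].sum()),np.ptp(np.argwhere(d['pixels']),axis=0).tolist() if d['pixels'].any() else 0) for d in r.regions_of(n,l)])
s=r.read_state();print(s['ee_pos'],s['eef_rot'],s['time'])
E
```

```text
pics
scene [[0.849, 0.369, -0.378, 1.071], [0.528, -0.582, 0.618, -0.75], [0.008, -0.725, -0.689, 1.004], [0.0, 0.0, 0.0, 1.0]] 481.5290524835276
cap [(0.9, [208.5, 253.9], 544, [27, 24]), (0.73, [155.4, 285.9], 246, [17, 16])]
can [(0.6, [214.2, 289.0], 4488, [93, 67])]
tray [(0.73, [251.0, 237.3], 1970, [48, 67]), (0.28, [325.7, 164.8], 451, [39, 15])]
wax_jar [(0.94, [323.3, 253.9], 909, [36, 29])]
oil_bottle [(0.73, [345.7, 221.6], 1292, [64, 31]), (0.38, [253.0, 233.2], 1868, [46, 66])]
brush_mug [(0.56, [149.0, 327.1], 1906, [66, 42])]
top [[-0.024, -0.983, 0.182, 0.381], [-1.0, 0.025, 0.005, -0.012], [-0.009, -0.182, -0.983, 1.391], [0.0, 0.0, 0.0, 1.0]] 437.0534640320275
cap [(0.83, [356.4, 211.8], 294, [18, 19]), (0.6, [361.8, 269.3], 116, [10, 13]), (0.55, [397.7, 206.3], 163, [13, 14]), (0.23, [150.1, 231.5], 696, [31, 57])]
can [(0.77, [350.8, 219.4], 2085, [56, 56])]
tray [(0.79, [273.0, 241.8], 1869, [50, 43]), (0.17, [184.3, 180.7], 1127, [23, 63])]
wax_jar [(0.65, [230.2, 172.4], 659, [29, 27]), (0.6, [265.1, 178.6], 474, [25, 22]), (0.45, [360.0, 212.9], 268, [18, 17])]
oil_bottle [(0.93, [230.6, 173.8], 639, [29, 26]), (0.74, [182.8, 178.8], 1122, [24, 63])]
brush_mug [(0.67, [408.3, 234.5], 832, [35, 38]), (0.41, [350.9, 224.3], 2086, [56, 55])]
[0.195293   0.59375253 0.22260695] [1.58249496e-01 9.87399154e-01 8.77056589e-05 2.60308667e-07] 0.7
```

```bash
python3 - <<'E'
from h import *
a=cv2.imread('pics/scene0.png')[130:400,90:400]; b=cv2.imread('pics/top0.png')[130:330,120:460]
a=cv2.resize(a,None,fx=2.2,fy=2.2,interpolation=2)
cv2.imwrite('pics/a.png',a); cv2.imwrite('pics/b.png',cv2.resize(b,None,fx=2.3,fy=2.3,interpolation=2))
C={n:cam(n) for n in["scene","top"]}
print(tri([ray(C['scene'],208.5,253.9),ray(C['top'],356.4,211.8)]))
print('tray',tri([ray(C['scene'],251,237.3),ray(C['top'],273,241.8)]))
print('small', atz(C['top'],361.8,269.3,.1),atz(C['top'],397.7,206.3,.17), atz(C['scene'],155.4,285.9,.17))
E
```

```text
(array([ 0.58816704, -0.24202978,  0.18848365]), [np.float64(0.004726176075908932), np.float64(0.004726176075909111)])
tray (array([ 0.53221781, -0.00542443, -0.01208231]), [np.float64(0.004237519653101819), np.float64(0.004237519653101799)])
small [ 0.4359658  -0.26119155  0.1       ] [ 0.60768462 -0.36016024  0.17      ] [ 0.53312151 -0.36331688  0.17      ]
```

View pics/a.png

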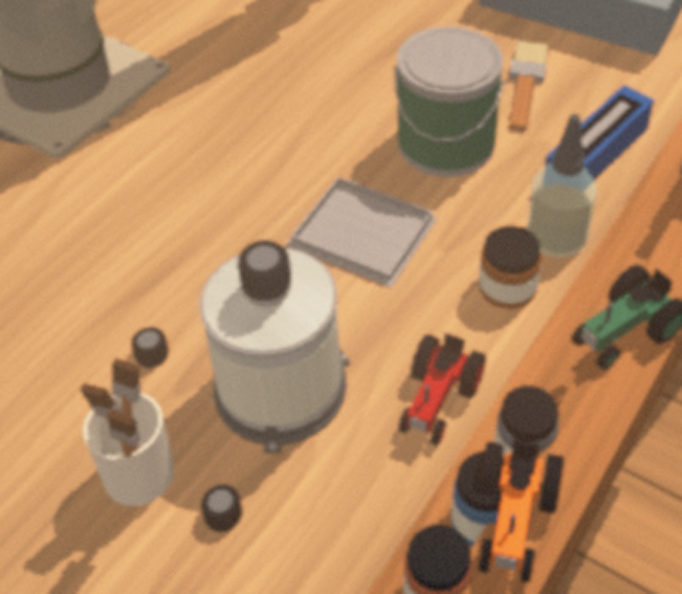

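View pics/b.png

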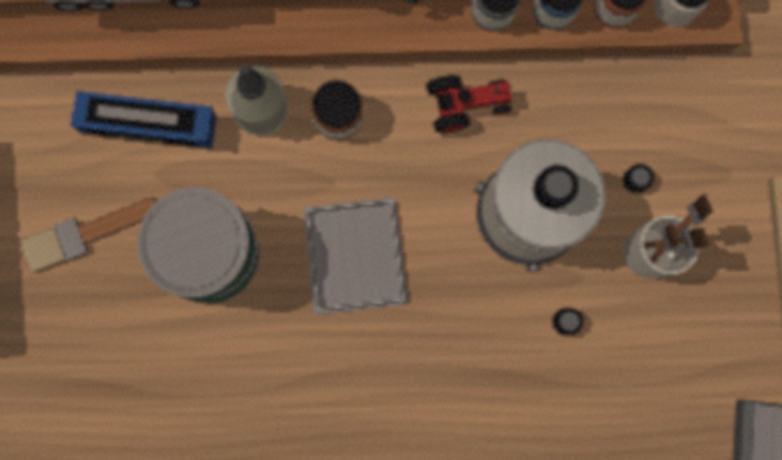

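The scene picture shows three black caps. One is on the can's neck at scene (209,254) / top (358,212). Two are smaller and loose on the counter, at scene (157,287) and (190,360) / top (398,207) and (367,270). The one on the neck is the largest and sits on the can, so it is the one meant, and the enlarged crop confirms it. The tray is at top (273,242).

Next I move up and over for wrist views.

The manual's scale: shifts go in shares of 0.5 m and turns go in shares of 90 degrees. Converting my numbers, -0.38 m is -0.76, -0.33 m is -0.66.

```bash
echo '[[[0, 0, -0.1], 0, 0.087], [[-0.1, -0.04, -0.2], 0, 0.087], [[-0.2, -0.1, -0.28], 0, 0.087], [[-0.3, -0.14, -0.28], 0, 0.087], [[-0.38, -0.18, -0.28], 0, 0.087], [[-0.48, -0.24, -0.28], 0, 0.087], [[-0.56, -0.28, -0.28], 0, 0.087], [[-0.66, -0.32, -0.28], 0, 0.087], [[-0.76, -0.36, -0.28], 0, 0.087], [[-0.76, -0.36, -0.28], 0, 0.087]]' | python3 -m jog; python3 -c "
from bench import r
print(r.read_state()['joint_positions'],r.read_state()['ee_pos'])"
```

```text
time: 1.8
ee_pos: [0.5015, 0.302, 0.363]
eef_rot: [0.158, 0.987, 0.0, 0.0]
ft_force: [0.3, -0.5, -0.4]
width: 0.0871
grip_force: 0.0
[-0.79541217  0.20720924  0.21478794  1.33422408 -0.04385092  1.60389728
  0.66589444] [0.50145801 0.30201203 0.36299227]
```

Scaled: -0.43 m is -0.86, -0.17 m is -0.34, 1.4 rad is 0.8913.

```bash
echo '[[[-0.04, -0.09, 0], 0.0955, 0.087], [[-0.08, -0.18, 0], 0.191, 0.087], [[-0.14, -0.26, 0], 0.2865, 0.087], [[-0.18, -0.34, 0], 0.382, 0.087], [[-0.22, -0.42, 0], 0.4775, 0.087], [[-0.26, -0.5, 0], 0.573, 0.087], [[-0.3, -0.58, 0], 0.6685, 0.087], [[-0.36, -0.66, 0], 0.7639, 0.087], [[-0.4, -0.74, 0], 0.8594, 0.087], [[-0.44, -0.82, 0], 0.8913, 0.087], [[-0.46, -0.86, 0], 0.8913, 0.087], [[-0.46, -0.86, 0], 0.8913, 0.087]]' | python3 -m jog; cat > look.py <<'E'
from h import *
import sys,json,os
tag,labels=sys.argv[1],sys.argv[2:]
s=r.read_state(); print(np.round(s['joint_positions'],2),np.round(s['ee_pos'],4),np.round(s['eef_rot'],3))
c=cam('wrist'); cv2.imwrite(f'pics/{tag}.png',c['img'][:,:,::-1]); np.savez(f'{tag}.npz',**{k:c[k] for k in('fx','fy','cx','cy','pose')})
print(np.round(c['pose'],3).tolist())
for l in labels:
    for d in r.regions_of('wrist',l):
        m=d['pixels'].astype(np.uint8); cs=max(cv2.findContours(m,0,2)[0],key=len)
        e=cv2.minAreaRect(cs)
        print(l,round(d['p'],2),np.round(np.array(d['position'])*[560,420],1),m.sum(),np.round(np.concatenate([e[0],e[1]]),1))
E
python3 look.py w1 cap can
```

```text
time: 3.0
ee_pos: [0.5834, -0.1806, 0.3623]
eef_rot: [0.759, 0.651, -0.001, 0.001]
ft_force: [-0.7, 0.0, 0.3]
width: 0.0867
grip_force: 0.0
[-0.27  0.3   0.66  1.28 -0.18  1.62  0.21] [ 0.5834 -0.1806  0.3623] [ 0.759  0.651 -0.001  0.001]
[[0.988, -0.146, -0.045, 0.596], [-0.152, -0.944, -0.293, -0.101], [0.0, 0.296, -0.955, 0.524], [0.0, 0.0, 0.0, 1.0]]
cap 0.9 [294. 249.] 2061 [296.  247.5  53.   48. ]
cap 0.78 [326.3 280.2] 289 [326.6 280.6  16.7  21.7]
cap 0.61 [203.4 236.2] 469 [206.6 236.3  22.7  24. ]
can 0.67 [288.4 212.5] 8845 [288.9 221.5 125.1 110.1]
```

Scaled: -0.06 m is -0.12, 0.05 m is 0.1.

```bash
echo '[[[0, -0.06, 0.06], 0, 0.087], [[0, -0.12, 0.1], 0, 0.087], [[0, -0.12, 0.1], 0, 0.087], [[0, -0.12, 0.1], 0, 0.087]]' | python3 -m jog; python3 look.py w2 cap can; python3 - <<'E'
import cv2,numpy as np
a=np.hstack([cv2.imread(f'pics/w{i}.png')[100:400,150:450] for i in(1,2)])
cv2.imwrite('pics/w12.png',cv2.resize(a,None,fx=1.33,fy=1.33))
E
```

```text
time: 3.55
ee_pos: [0.5249, -0.1658, 0.313]
eef_rot: [0.756, 0.654, 0.001, -0.0]
ft_force: [0.4, -0.5, 0.6]
width: 0.0869
grip_force: 0.0
[-0.36  0.14  0.65  1.54 -0.09  1.49  0.16] [ 0.5249 -0.1658  0.313 ] [ 0.756  0.654  0.001 -0.   ]
[[0.99, -0.138, -0.041, 0.537], [-0.144, -0.946, -0.29, -0.086], [0.001, 0.293, -0.956, 0.475], [0.0, 0.0, 0.0, 1.0]]
cap 0.91 [347.  267.2] 950 [343.4 266.6  42.2  27.4]
cap 0.79 [236.1 249.6] 572 [236.7 252.1  24.   28.1]
cap 0.23 [419.8  14.6] 2185 [431.5  18.5  37.   79. ]
can 0.59 [329.8 224.9] 10496 [342.9 223.3 120.9 131. ]
can 0.36 [308.4 331. ] 1516 [307.5 330.5  31.   51. ]
```

View pics/w12.png

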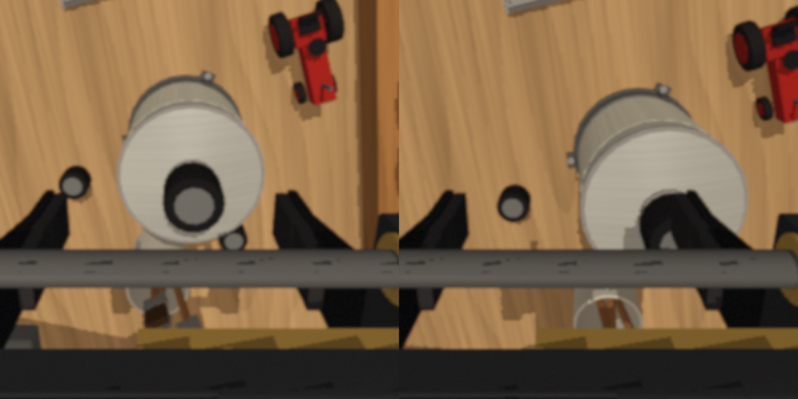

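Scaled: 0.075 m is 0.15, 0.04 m is 0.08.

```bash
echo '[[[0.04, 0.08, 0], 0, 0.087], [[0.08, 0.15, 0], 0, 0.087], [[0.08, 0.15, 0], 0, 0.087], [[0.08, 0.15, 0], 0, 0.087]]' | python3 -m jog; python3 look.py w3 cap can; cat >> h.py <<'E'
def load(t):
    c=dict(np.load(f'{t}.npz')); c['img']=cv2.imread(f'pics/{t}.png'); return c
def disc(im,u,v,h=45):
    u,v=int(u),int(v); g=cv2.cvtColor(im,6)[v-h:v+h,u-h:u+h]
    m=((g>65)&(g<140)).astype(np.uint8); n,l,st,ce=cv2.connectedComponentsWithStats(m)
    k=[i for i in range(1,n) if st[i,4]>60]
    return [(np.round(ce[i]+[u-h,v-h],1).tolist(),st[i,2:].tolist()) for i in k]
E
python3 - <<'E'
from h import *
print(disc(load('w1')['img'],295,250,35))
im=load('w3')['img'];cv2.imwrite('pics/w3c.png',im)
E
```

```text
time: 4.1
ee_pos: [0.6061, -0.1384, 0.3119]
eef_rot: [0.757, 0.654, -0.001, 0.0]
ft_force: [-1.2, -0.2, -0.4]
width: 0.0869
grip_force: 0.0
[-0.33  0.33  0.64  1.35 -0.19  1.52  0.15] [ 0.6061 -0.1384  0.3119] [ 0.757  0.654 -0.001  0.   ]
[[0.989, -0.138, -0.043, 0.618], [-0.145, -0.945, -0.293, -0.058], [-0.0, 0.296, -0.955, 0.474], [0.0, 0.0, 0.0, 1.0]]
cap 0.68 [281.3 322.8] 1336 [279.3 328.3  53.1  25.7]
cap 0.51 [322.6 327.4] 73 [323.  325.3   4.9  17.2]
can 0.69 [278.7 248.6] 9374 [280. 236. 122. 100.]
can 0.5 [215.1  77.1] 11016 [216.1  76.  104.1 111.6]
can 0.49 [364.9  32.5] 3864 [367.5  33.5  67.   71. ]
[([294.0, 253.0], [48, 59, 339]), ([295.5, 254.5], [30, 28, 666]), ([300.0, 279.8], [70, 17, 381])]
```

View pics/w3c.png

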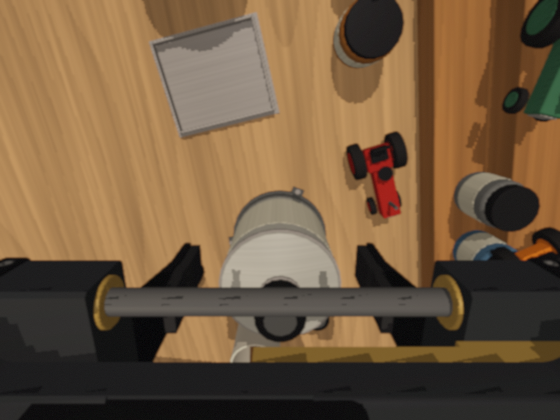

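Scaled: -0.085 m is -0.17, -0.045 m is -0.09.

```bash
echo '[[[-0.09, -0.02, 0], 0, 0.087], [[-0.17, -0.03, 0], 0, 0.087], [[-0.17, -0.03, 0], 0, 0.087], [[-0.17, -0.03, 0], 0, 0.087]]' | python3 -m jog; python3 look.py w4 cap can;  python3 - <<'E'
from h import *
a=load('w1');c=load('w4');s=load('w3')
p=atz(a,295.5,254.5,.22);print('w1@.22',p, 'px w4',proj(c,p))
u,v=proj(c,p); D=disc(c['img'],u,v,40); print(D)
for d in D: print(tri([ray(a,295.5,254.5),ray(c,*d[0])]))
# tray corners w3 by mask
m=cv2.imread('pics/w3.png')
for q in [(152,43),(254,16),(277,114),(182,135)]: print(atz(s,*q,.016))
print('tray c',atz(s,215.5,77,.012))
i=c['img'][int(v)-75:int(v)+75,int(u)-100:int(u)+100];cv2.imwrite('pics/w4c.png',cv2.resize(i,None,fx=4,fy=4))
E
```

```text
time: 4.65
ee_pos: [0.5767, -0.2223, 0.3134]
eef_rot: [0.758, 0.652, 0.001, 0.0]
ft_force: [-0.2, 0.6, 0.1]
width: 0.0871
grip_force: 0.0
[-0.22  0.32  0.68  1.36 -0.2   1.52  0.3 ] [ 0.5767 -0.2223  0.3134] [0.758 0.652 0.001 0.   ]
[[0.989, -0.144, -0.042, 0.589], [-0.15, -0.945, -0.291, -0.143], [0.002, 0.294, -0.956, 0.476], [0.0, 0.0, 0.0, 1.0]]
cap 0.73 [299.9 227.6] 2772 [299.  228.5  61.   56. ]
cap 0.62 [329.7 275.5] 457 [330.7 273.5  21.7  24.8]
cap 0.57 [193.6 224.1] 630 [197.  224.   25.5  28.3]
can 0.66 [291.  194.2] 11288 [292.5 205.7 137.3 129.6]
w1@.22 [ 0.59198224 -0.2479256   0.22      ] px w4 [299.18435621 235.17816771]
[([295.9, 242.4], [57, 71, 513]), ([299.2, 235.2], [37, 35, 994]), ([290.9, 269.7], [80, 17, 384]), ([330.6, 271.4], [16, 7, 94])]
(array([ 0.58897695, -0.31790131,  0.07481951]), [np.float64(0.0010961398976595232), np.float64(0.0010961398976592914)])
(array([ 0.5919875 , -0.24803202,  0.21978741]), [np.float64(8.72266285279335e-06), np.float64(8.722662852686428e-06)])
(array([0.60022165, 0.04236156, 0.81990876]), [np.float64(0.0002242602066246939), np.float64(0.00022426020662488574)])
(array([ 0.59102632, -0.12280562,  0.49560566]), [np.float64(0.008763838873904525), np.float64(0.008763838873904589)])
[0.46728333 0.04779875 0.016     ]
[0.60428681 0.05911813 0.016     ]
[ 0.61581535 -0.06383879  0.016     ]
[ 0.47856337 -0.07253677  0.016     ]
tray c [ 0.54029589 -0.00418576  0.012     ]
```

View pics/w4c.png

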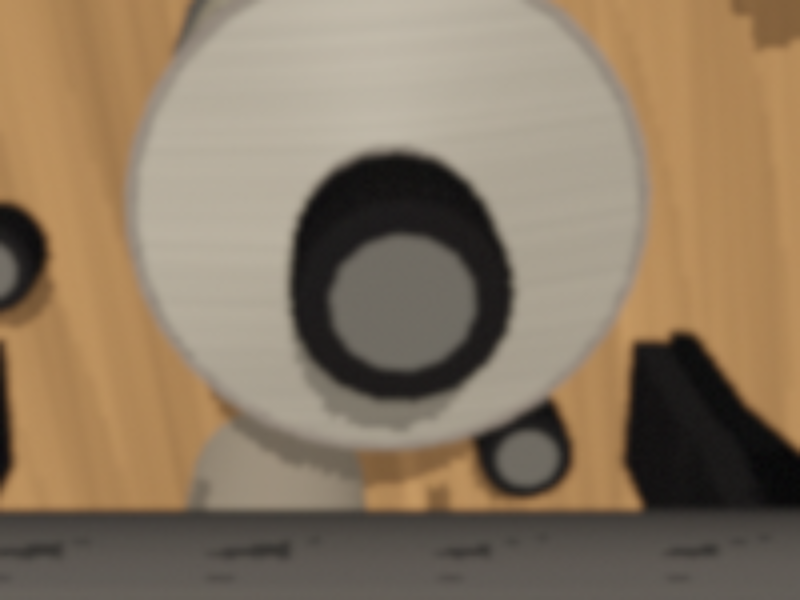

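Scaled: 0.116 m is 0.232, 0.11 m is 0.22.

```bash
echo '[[[-0.046, 0.038, 0], 0, 0.087], [[-0.046, 0.038, 0.08], 0, 0.087], [[-0.046, 0.038, 0.16], 0, 0.087], [[-0.046, 0.038, 0.22], 0, 0.087], [[-0.046, 0.038, 0.232], 0, 0.087], [[-0.046, 0.038, 0.232], 0, 0.087]]' | python3 -m jog 20; python3 -c "
from bench import r
print(r.read_state()['joint_positions'],r.read_state()['ee_pos'])"
```

```text
time: 5.4
ee_pos: [0.5931, -0.2453, 0.1964]
eef_rot: [0.757, 0.654, -0.0, -0.001]
ft_force: [-0.5, 0.2, 1.0]
width: 0.087
grip_force: 0.0
[-0.1645153   0.43723848  0.65900999  1.4784935  -0.27107339  1.31945665
  0.37098892] [ 0.5931432  -0.24534196  0.19638417]
```

Scaled: -0.0025 m is -0.005, -0.001 m is -0.002.

```bash
echo '[[[-0.005, -0.002, 0], 0, 0.087], [[-0.005, -0.002, 0], 0, 0.04], [[-0.005, -0.002, 0], 0, 0.04], [[-0.005, -0.002, 0], 0, 0.04], [[-0.005, -0.002, 0], 0, 0.04], [[-0.005, -0.002, 0], 0, 0.04], [[-0.005, -0.002, 0], 0, 0.04], [[-0.005, -0.002, 0], 0, 0.04]]' | python3 -m jog 20; echo '[[[0, 0, 0], 0, 0.04], [[0, 0, 0], 0, 0.04], [[0, 0, 0], 0, 0.04], [[0, 0, 0], 0, 0.04]]' | python3 -m jog 50
```

```text
time: 6.2
ee_pos: [0.5916, -0.2487, 0.1965]
eef_rot: [0.757, 0.653, 0.0, -0.0]
ft_force: [-0.6, -0.3, 0.5]
width: 0.0497
grip_force: 20.0
time: 6.6
ee_pos: [0.5916, -0.2487, 0.1965]
eef_rot: [0.757, 0.653, 0.0, -0.0]
ft_force: [0.1, -0.3, 1.3]
width: 0.0491
grip_force: 50.0
```

Scaled: 0.003 m is 0.006, 0.002 m is 0.004.

```bash
echo '[[[0, 0, 0.002], 0, 0.04], [[0, 0, 0.004], 0, 0.04], [[0, 0, 0.006], 0, 0.04], [[0, 0, 0.006], 0, 0.04], [[0, 0, 0.006], 0, 0.04]]' | python3 -m jog; echo '[[[0, 0, 0.002], 0, 0.04], [[0, 0, 0.002], 0, 0.04], [[0, 0, 0.002], 0, 0.04]]' | python3 -m jog
```

```text
time: 7.1
ee_pos: [0.5917, -0.2487, 0.1942]
eef_rot: [0.757, 0.653, 0.0, 0.0]
ft_force: [-2.9, 2.2, 7.3]
width: 0.0494
grip_force: 50.0
time: 7.4
ee_pos: [0.5917, -0.2487, 0.1933]
eef_rot: [0.757, 0.653, 0.0, 0.0]
ft_force: [-2.0, 1.5, 8.2]
width: 0.0493
grip_force: 50.0
```

Scaled: 0.001 m is 0.002, 0.0005 m is 0.001.

```bash
echo '[[[0, 0, 0.001], 0, 0.04], [[0, 0, 0.002], 0, 0.04], [[0, 0, 0.002], 0, 0.04]]' | python3 -m jog;echo '[[[0, 0, 0.001], 0, 0.04], [[0, 0, 0.001], 0, 0.04]]' | python3 -m jog
```

```text
time: 7.7
ee_pos: [0.5917, -0.2487, 0.1924]
eef_rot: [0.757, 0.653, 0.0, 0.0]
ft_force: [-3.5, 2.4, 8.8]
width: 0.0494
grip_force: 50.0
time: 7.9
ee_pos: [0.5917, -0.2487, 0.1919]
eef_rot: [0.757, 0.653, 0.0, 0.0]
ft_force: [-3.4, 2.0, 9.9]
width: 0.0496
grip_force: 50.0
```

Scaled: 0.001 m is 0.002, 0.0005 m is 0.001.

```bash
echo '[[[0, 0, 0.001], 0, 0.04], [[0, 0, 0.002], 0, 0.04], [[0, 0, 0.002], 0, 0.04]]' | python3 -m jog;echo '[[[0, 0, 0.001], 0, 0.04], [[0, 0, 0.002], 0, 0.04], [[0, 0, 0.002], 0, 0.04]]' | python3 -m jog; echo '[[[0, 0, 0.001], 0, 0.04], [[0, 0, 0.001], 0, 0.04]]' | python3 -m jog
```

```text
time: 8.2
ee_pos: [0.5917, -0.2487, 0.191]
eef_rot: [0.757, 0.653, 0.0, 0.0]
ft_force: [-2.8, 2.4, 10.0]
width: 0.0496
grip_force: 50.0
time: 8.5
ee_pos: [0.5917, -0.2487, 0.1903]
eef_rot: [0.757, 0.653, 0.001, 0.0]
ft_force: [-5.4, 2.6, 11.7]
width: 0.0495
grip_force: 50.0
time: 8.7
ee_pos: [0.5917, -0.2487, 0.1903]
eef_rot: [0.757, 0.653, 0.001, 0.0]
ft_force: [-5.8, 3.8, 16.1]
width: 0.0494
grip_force: 50.0
```

Scaled: 0.0005 m is 0.001.

```bash
echo '[[[0, 0, 0.001], 0, 0.04], [[0, 0, 0.001], 0, 0.04]]' | python3 -m jog; echo '[[[0, 0, 0], -0.0318, 0.04], [[0, 0, 0], -0.0637, 0.04], [[0, 0, 0], -0.0955, 0.04], [[0, 0, 0], -0.1273, 0.04], [[0, 0, 0], -0.1592, 0.04], [[0, 0, 0], -0.191, 0.04], [[0, 0, 0], -0.191, 0.04]]' | python3 -m jog; python3 -c "
from bench import r
s=r.read_state();print(s['joint_positions'],s['torque'])"
```

```text
time: 8.9
ee_pos: [0.5917, -0.2487, 0.1903]
eef_rot: [0.757, 0.653, 0.001, 0.0]
ft_force: [-6.9, 4.0, 19.0]
width: 0.0496
grip_force: 50.0
time: 9.6
ee_pos: [0.5929, -0.2491, 0.1904]
eef_rot: [0.65, 0.76, 0.001, 0.002]
ft_force: [-0.8, 0.6, 15.1]
width: 0.0494
grip_force: 50.0
[-0.11989412  0.42849956  0.60171093  1.48609177 -0.247837    1.29946077
  0.66012155] [0.32500776 0.49788877 0.04983763]
```

Scaled: 0.0003 m is 0.0006, 0.0002 m is 0.0004, -0.05 rad is -0.0318.

```bash
echo '[[[0, 0, 0.0004], -0.0318, 0.04], [[0, 0, 0.0006], -0.0637, 0.04], [[0, 0, 0.0006], -0.0955, 0.04], [[0, 0, 0.0006], -0.1273, 0.04], [[0, 0, 0.0006], -0.1592, 0.04], [[0, 0, 0.0006], -0.191, 0.04], [[0, 0, 0.0006], -0.2228, 0.04], [[0, 0, 0.0006], -0.2228, 0.04]]' | python3 -m jog; echo "from bench import r
import numpy as np
s=r.read_state();q=s['eef_rot'];print('turned',np.degrees(2*(np.arctan2(q[1],q[0])-np.arctan2(.653,.757))),s['torque'])">t.py; python3 t.py; echo '[[[0, 0, 0], -0.0191, 0.04], [[0, 0, 0], -0.0382, 0.04], [[0, 0, 0], -0.0382, 0.04]]' | python3 -m jog;python3 t.py
```

```text
time: 10.4
ee_pos: [0.5931, -0.2491, 0.1904]
eef_rot: [0.508, 0.861, 0.001, 0.002]
ft_force: [-0.5, 1.2, 15.5]
width: 0.0494
grip_force: 50.0
turned 37.37466533530251 [ 0.29715681  0.33694963 -0.00233029]
time: 10.7
ee_pos: [0.5931, -0.249, 0.1903]
eef_rot: [0.482, 0.876, 0.001, 0.002]
ft_force: [-0.8, 1.3, 15.5]
width: 0.0494
grip_force: 50.0
turned 40.7695045556025 [0.26261075 0.32499007 0.04458358]
```

Depth and torque are as expected; small twist steps, watching for the wall.

Scaled: -0.06 rad is -0.0382.

```bash
for i in 1 2; do echo '[[[0, 0, 0], -0.0191, 0.04], [[0, 0, 0], -0.0382, 0.04], [[0, 0, 0], -0.0382, 0.04]]' | python3 -m jog | grep ft_; python3 t.py; done
```

```text
ft_force: [-1.0, 2.0, 16.2]
turned 44.21132207139336 [ 0.33835036  0.25192711 -0.01254576]
ft_force: [-0.7, 1.5, 15.4]
turned 47.647838106122705 [0.29184824 0.16874433 0.04098649]
```

Scaled: -0.06 rad is -0.0382.

```bash
echo '[[[0, 0, 0], -0.0191, 0.04], [[0, 0, 0], -0.0382, 0.04], [[0, 0, 0], -0.0382, 0.04]]' | python3 -m jog | grep ft_; python3 t.py
```

```text
ft_force: [1.0, 1.4, 14.8]
turned 51.08524042750984 [0.25426502 0.09892572 0.02335328]
```

Scaled: -0.06 rad is -0.0382.

```bash
echo '[[[0, 0, 0], -0.0191, 0.04], [[0, 0, 0], -0.0382, 0.04], [[0, 0, 0], -0.0382, 0.04]]' | python3 -m jog | grep ft_; python3 t.py
```

```text
ft_force: [-0.1, 0.9, 14.4]
turned 54.51953295169842 [ 0.26814695  0.18128117 -0.03327612]
```

Scaled: -0.05 rad is -0.0318.

```bash
echo '[[[0, 0, 0], -0.0191, 0.04], [[0, 0, 0], -0.0318, 0.04], [[0, 0, 0], -0.0318, 0.04]]' | python3 -m jog | grep ft_; python3 t.py
```

```text
ft_force: [-0.6, 1.3, 14.7]
turned 57.363399336259256 [ 0.30505124  0.11648625 -0.0311614 ]
```

Scaled: -0.05 rad is -0.0318.

```bash
echo '[[[0, 0, 0], -0.0191, 0.04], [[0, 0, 0], -0.0318, 0.04], [[0, 0, 0], -0.0318, 0.04]]' | python3 -m jog | grep ft_; python3 t.py
```

```text
ft_force: [-0.5, 2.0, 15.7]
turned 60.226348204583765 [ 0.36855989  0.20078706 -0.09185506]
```

Scaled: -0.05 rad is -0.0318.

```bash
echo '[[[0, 0, 0], -0.0191, 0.04], [[0, 0, 0], -0.0318, 0.04], [[0, 0, 0], -0.0318, 0.04]]' | python3 -m jog | grep ft_; python3 t.py
```

```text
ft_force: [-2.8, 3.9, 16.5]
turned 63.07946644472579 [ 0.77781837  0.69450365 -0.26606339]
```

Scaled: -0.02 rad is -0.0127.

```bash
echo '[[[0, 0, 0], -0.0064, 0.04], [[0, 0, 0], -0.0127, 0.04], [[0, 0, 0], -0.0127, 0.04]]' | python3 -m jog | grep ft_; python3 t.py
```

```text
ft_force: [-4.1, 4.8, 17.1]
turned 64.18277819477586 [ 0.89325473  0.78365232 -0.65641639]
```

Hard stop felt at about 62°. I back off 2° to relieve it, then lift slowly.

Scaled: 0.03 rad is 0.0191.

```bash
echo '[[[0, 0, 0], 0.0191, 0.04], [[0, 0, 0], 0.0223, 0.04], [[0, 0, 0], 0.0223, 0.04]]' | python3 -m jog | grep ft_; python3 t.py; echo '[[[0, 0, -0.002], 0, 0.04], [[0, 0, -0.004], 0, 0.04], [[0, 0, -0.006], 0, 0.04], [[0, 0, -0.008], 0, 0.04], [[0, 0, -0.01], 0, 0.04], [[0, 0, -0.01], 0, 0.04]]' | python3 -m jog; python3 t.py
```

```text
ft_force: [-3.0, 3.3, 17.1]
turned 62.19840953203476 [ 0.75385567  0.73955948 -0.05860203]
time: 14.0
ee_pos: [0.5926, -0.2485, 0.1938]
eef_rot: [0.311, 0.95, 0.0, 0.001]
ft_force: [1.4, 1.5, 7.5]
width: 0.0495
grip_force: 50.0
turned 62.19953240495787 [ 0.37366638 -0.18256788 -0.07996151]
```

Scaled: -0.004 m is -0.008, -0.003 m is -0.006.

```bash
echo '[[[0, 0, -0.002], 0, 0.04], [[0, 0, -0.004], 0, 0.04], [[0, 0, -0.006], 0, 0.04], [[0, 0, -0.008], 0, 0.04], [[0, 0, -0.008], 0, 0.04]]' | python3 -m jog; python3 t.py
```

```text
time: 14.5
ee_pos: [0.5922, -0.2484, 0.1969]
eef_rot: [0.311, 0.95, 0.0, 0.0]
ft_force: [5.1, 1.2, 4.4]
width: 0.0495
grip_force: 50.0
turned 62.20585689221665 [ 0.37865786 -1.10710783 -0.09825288]
```

Scaled: -0.003 m is -0.006, -0.002 m is -0.004.

```bash
echo '[[[0, 0, -0.002], 0, 0.04], [[0, 0, -0.004], 0, 0.04], [[0, 0, -0.006], 0, 0.04], [[0, 0, -0.006], 0, 0.04]]' | python3 -m jog; python3 t.py
```

```text
time: 14.9
ee_pos: [0.5919, -0.2482, 0.199]
eef_rot: [0.311, 0.95, 0.0, -0.0]
ft_force: [5.1, 1.4, -2.3]
width: 0.0496
grip_force: 50.0
turned 62.202296152342306 [ 0.31091978 -1.44251522 -0.13707638]
```

Scaled: -0.004 m is -0.008, -0.0004 m is -0.0008.

```bash
echo '[[[-0.0008, 0.0006, -0.002], 0, 0.04], [[-0.0008, 0.0006, -0.004], 0, 0.04], [[-0.0008, 0.0006, -0.006], 0, 0.04], [[-0.0008, 0.0006, -0.008], 0, 0.04], [[-0.0008, 0.0006, -0.008], 0, 0.04]]' | python3 -m jog; python3 t.py
```

```text
time: 15.4
ee_pos: [0.5918, -0.2482, 0.2026]
eef_rot: [0.311, 0.95, 0.0, -0.001]
ft_force: [3.9, 2.3, -2.9]
width: 0.0493
grip_force: 50.0
turned 62.1928542654358 [ 0.428975  -1.0078825 -0.1137731]
```

Free: the force stays low as it rises. Lifting further.

Scaled: -0.06 m is -0.12, -0.05 m is -0.1.

```bash
echo '[[[0, 0, -0.004], 0, 0.04], [[0, 0, -0.01], 0, 0.04], [[0, 0, -0.02], 0, 0.04], [[0, 0, -0.03], 0, 0.04], [[0, 0, -0.04], 0, 0.04], [[0, 0, -0.06], 0, 0.04], [[0, 0, -0.08], 0, 0.04], [[0, 0, -0.1], 0, 0.04], [[0, 0, -0.12], 0, 0.04], [[0, 0, -0.12], 0, 0.04], [[0, 0, -0.12], 0, 0.04]]' | python3 -m jog; python3 look.py w5 cap tray; python3 -c "
import cv2;cv2.imwrite('pics/w5c.png',cv2.imread('pics/w5.png'))"
```

```text
time: 16.5
ee_pos: [0.5922, -0.2487, 0.2638]
eef_rot: [0.311, 0.95, 0.0, 0.0]
ft_force: [0.2, -0.3, -1.3]
width: 0.0492
grip_force: 50.0
[-0.02  0.37  0.48  1.37 -0.17  1.44  1.38] [ 0.5922 -0.2487  0.2638] [0.311 0.95  0.    0.   ]
[[0.591, 0.77, 0.239, 0.527], [0.806, -0.565, -0.174, -0.201], [0.001, 0.295, -0.955, 0.426], [0.0, 0.0, 0.0, 1.0]]
cap 0.95 [277.1 255.2] 6104 [279.  248.5  75.   96. ]
cap 0.65 [175.6  94.4] 1006 [177.   94.5  33.   36. ]
cap 0.61 [203.5 254.5] 313 [204.3 255.9  13.   29.1]
tray 0.67 [422.6  32.4] 9678 [421.3  15.5 125.2 124. ]
```

View pics/w5.png

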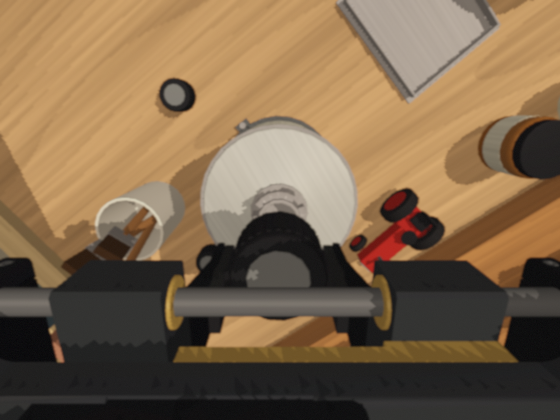

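The cap is in the fingers and the bare neck threads show at (280,200). Tray at (420,40). Carrying it over.

Scaled: 0.1835 m is 0.367, 0.1645 m is 0.329.

```bash
echo '[[[0.05, 0.04, 0], 0, 0.04], [[0.11, 0.1, 0], 0, 0.04], [[0.17, 0.16, 0], 0, 0.04], [[0.23, 0.21, 0], 0, 0.04], [[0.29, 0.26, 0], 0, 0.04], [[0.34, 0.3, 0.04], 0, 0.04], [[0.367, 0.329, 0.1], 0, 0.04], [[0.367, 0.329, 0.16], 0, 0.04], [[0.367, 0.329, 0.22], 0, 0.04], [[0.367, 0.329, 0.24], 0, 0.04], [[0.367, 0.329, 0.24], 0, 0.04]]' | python3 -m jog; python3 look.py w6 cap tray; python3 - <<'E'
from h import *
c=cam('top');d=r.regions_of('top','tray')
for x in d[:2]:
  m=x['pixels'].astype(np.uint8);e=cv2.minAreaRect(max(cv2.findContours(m,0,2)[0],key=len));print(e,atz(c,*e[0],.012))
E
```

```text
time: 17.75
ee_pos: [0.5406, -0.0077, 0.1426]
eef_rot: [0.311, 0.95, -0.001, -0.001]
ft_force: [0.3, -1.4, -1.2]
width: 0.0494
grip_force: 50.0
[-0.36  0.21  0.33  1.8  -0.07  1.14  0.93] [ 0.5406 -0.0077  0.1426] [ 0.311  0.95  -0.001 -0.001]
[[0.592, 0.771, 0.236, 0.476], [0.806, -0.565, -0.174, 0.04], [-0.001, 0.293, -0.956, 0.305], [0.0, 0.0, 0.0, 1.0]]
cap 0.95 [279.9 255.1] 6189 [278.5 248.5  75.   97. ]
tray 0.59 [279.7 177.5] 15774 [282.1 187.6 154.9 136.7]
```

View pics/w6.png

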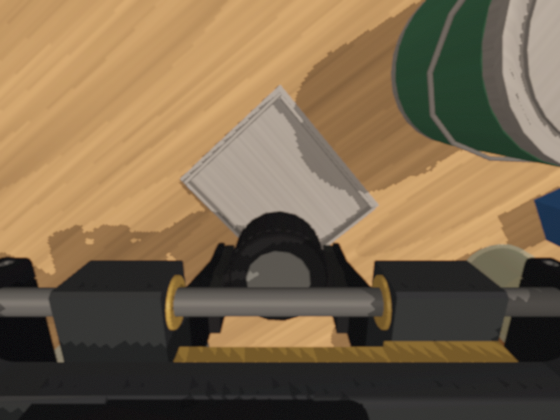

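The cap is held over the tray, whose visible corners are at (280,87), (182,181) and (375,204). I check the centre from these while lowering.

Scaled: 0.118 m is 0.236, 0.11 m is 0.22.

```bash
python3 -c "
from h import *
c=load('w6');a,b=atz(c,182,181,.016),atz(c,375,204,.016);print((a+b)/2,np.linalg.norm(a-b))"
echo '[[[0, 0, 0.04], 0, 0.04], [[0, 0, 0.09], 0, 0.04], [[0, 0, 0.14], 0, 0.04], [[0, 0, 0.18], 0, 0.04], [[0, 0, 0.22], 0, 0.04], [[0, 0, 0.236], 0, 0.04], [[0, 0, 0.236], 0, 0.04], [[0, 0, 0.236], 0, 0.04]]' | python3 -m jog
```

```text
[ 0.53576227 -0.00311086  0.016     ] 0.18321379194854712
time: 18.8
ee_pos: [0.5422, -0.0075, 0.0268]
eef_rot: [0.311, 0.95, 0.0, 0.001]
ft_force: [-0.3, 0.1, 0.2]
width: 0.0495
grip_force: 50.0
```

Scaled: 0.009 m is 0.018, 0.003 m is 0.006.

```bash
echo '[[[0, 0, 0.006], 0, 0.04], [[0, 0, 0.012], 0, 0.04], [[0, 0, 0.018], 0, 0.04], [[0, 0, 0.018], 0, 0.04]]' | python3 -m jog; echo '[[[0, 0, 0.002], 0, 0.04], [[0, 0, 0.004], 0, 0.04], [[0, 0, 0.004], 0, 0.04]]' | python3 -m jog
```

```text
time: 19.2
ee_pos: [0.5412, -0.0075, 0.0164]
eef_rot: [0.311, 0.95, -0.0, -0.0]
ft_force: [0.1, 0.2, -0.9]
width: 0.0497
grip_force: 50.0
time: 19.5
ee_pos: [0.5415, -0.0075, 0.0154]
eef_rot: [0.311, 0.95, 0.0, -0.0]
ft_force: [-4.9, 0.4, 8.3]
width: 0.0494
grip_force: 50.0
```

Contact is at the expected height (0.0154). I ease off 0.5 mm, lower the grip, open partway and withdraw.

Scaled: -0.0006 m is -0.0012.

```bash
echo '[[[0, 0, -0.0012], 0, 0.04], [[0, 0, -0.0012], 0, 0.04]]' | python3 -m jog 10; echo '[[[0, 0, 0], 0, 0.052], [[0, 0, 0], 0, 0.056], [[0, 0, 0], 0, 0.062], [[0, 0, 0], 0, 0.068], [[0, 0, 0], 0, 0.068], [[0, 0, 0], 0, 0.068]]' | python3 -m jog; echo '[[[0, 0, -0.02], 0, 0.068], [[0, 0, -0.06], 0, 0.068], [[0, 0, -0.12], 0, 0.068], [[0, 0, -0.2], 0, 0.068], [[0, 0, -0.3], 0, 0.068], [[0.08, 0, -0.4], 0, 0.068], [[0.08, 0, -0.4], 0, 0.068], [[0.08, 0, -0.4], 0, 0.068]]' | python3 -m jog; python3 - <<'E'
from h import *
c=cam('scene');d=r.regions_of('scene','cap');print([(round(x['p'],2),np.array(x['position'])*[560,420]) for x in d])
i=c['img'][150:390,110:430,::-1];cv2.imwrite('pics/end.png',cv2.resize(i,None,fx=2.4,fy=2.4))
E
```

```text
time: 19.7
ee_pos: [0.5415, -0.0075, 0.0154]
eef_rot: [0.311, 0.95, 0.0, 0.0]
ft_force: [0.4, 0.4, -1.8]
width: 0.0498
grip_force: 10.0
time: 20.3
ee_pos: [0.5414, -0.0075, 0.0153]
eef_rot: [0.311, 0.95, 0.0, -0.0]
ft_force: [-0.1, -0.6, -0.2]
width: 0.0675
grip_force: 0.0
time: 21.1
ee_pos: [0.5095, 0.0171, 0.2176]
eef_rot: [0.31, 0.951, 0.001, 0.002]
ft_force: [0.2, 0.1, -1.7]
width: 0.0679
grip_force: 0.0
[(0.91, array([254.072, 228.186])), (0.72, array([154.  , 287.49])), (0.55, array([190.624, 365.4  ]))]
```

View pics/end.png

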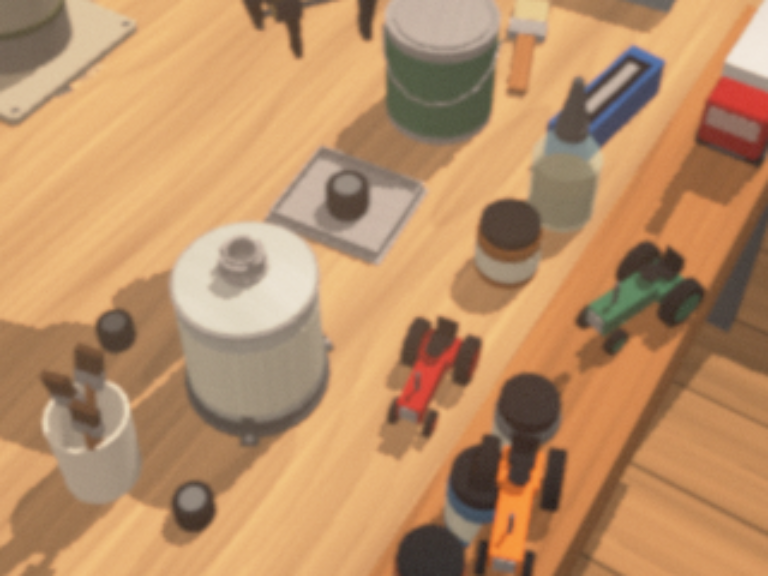

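The cap stands upright mid-tray at crop (347,195). The neck is bare, the other things haven't moved, and the gripper is clear.

```bash
python3 -c "
from bench import r
print(r.close_job())"
```

```text
the job is handed in; nothing more can be done
None
```

The can is open: the cap came off after reaching its stop at about 62°, and it now stands upright and released in the middle of the drip tray; the job was handed in at about 21 s, but no verdict was returned.

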